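# Open the double-door switch cabinet and draw its flush bolt

## Robot

A 6-joint arm with a two-finger parallel gripper is mounted at the origin on the work surface. World frame = base frame: x ahead of the robot, y to its left, z up, the work surface at z = 0. Lengths are in mm, angles in degrees, forces in N, time in s.
With the tool pointing down it reaches from about 325 to 900 mm from the base axis. Payload 6.1 kg.
Tool frame: the origin (TCP) lies at the very end of the fingers, on their centre line; the grasp point (between the pads) lies pinch_z behind it (pinch_z is the distance from the TCP to the grasp point, in mm); z points along the fingers, y is the line along which they close (so a half turn about z gives the same grasp; the last joint's range is limited). The gripper opens to 85 mm and grips with 20 to 120 N. Pads are 22 mm wide; open, the fingers measure 114 mm over their backs; the gripper's body (76 mm by 85 mm) begins 54 mm behind the grasp point. The pads swing forward as they close: fully open they stand 13 mm farther back than shut.
Start: joints at [-72.256, 12.628, 87.462, -0, 79.91, -7.225], TCP at [263.827, -566.578, 231.3] pointing down, gripper open.
Joint ranges: [-170.65, 170.65], [-52.31, 119.04], [5.05, 147.46], [-71.25, 251.25], [11.57, 151.72], [-153.62, 153.62]. Speed limits (degrees/s): [147.25, 147.25, 172.46, 180, 180, 180].

## Interface

Orientations are given as a 3x3 rotation matrix whose columns are the frame's x, y, z axes.
In Python, from plant import read_state, capture, get_calibration, hand_in, search_frame, pinch_z gives the robot as it stands.
- The arm moves only by the tool step_arm, never from a script. Its arguments are lists of equal length, an entry for each row: "slide": the shift along the tool's x, y, z each as a share of 0.12 m, from -1 to 1, a list of three; "angular": the turn, a rotation vector about the tool's x, y, z each as a share of 30 degrees, from -1 to 1, a list of three; "fingers": the opening, from 0 (shut) to 1 (fully open). In form: {"slide": [[x, y, z], ...], "angular": [[rx, ry, rz], ...], "fingers": [fingers, ...]}. A call has 1 to 20 rows; each row is the pose to reach, as a shift and turn from the pose commanded when the call began, along the tool's axes at that moment; what a row does not reach only later rows make up. A row lasts 1/8 s, in which the tool goes at most 62.5 mm and 10.7 degrees, less where a joint would pass 70% of its speed; a pose out of reach is approached as far as the arm can. A call with a number of a shift or a turn outside -1 to 1 is refused whole. A call with a gripper value outside its range is refused whole. The fingers move at their own pace and stop on an object; "grip_force" is the grip in N (left out, the last holds). Time passes only in rows, so rows that repeat a pose let the fingers close. It gives the time, the measured TCP pose, the force, the opening and the grip force at its end, in the units of the state.
- read_state(): the state, without advancing time (a new reading comes with each control period).
- capture(name): name is "scene" or "side" or "wrist"; returns the picture (400x640x3 uint8, blue, green, red); there is no depth.
- get_calibration(name): a dict with "vertical_fov" (degrees; the focal length in pixels is half the picture's height over the tangent of half this angle, whatever the lens; pixels are square), "cx", "cy" (the principal point, pixels), "extrinsics" (4x4, takes a point from camera to world coordinates). Camera axes: x right, y up, looking along -z (the intrinsics and any distortion apply to the point x, -y, -z); pixel columns grow to the right and rows downward; lengths in mm; the calibration is good to about 2 mm. A picture is of the moment at which its call begins: read the wrist's pose just before it. get_calibration takes no time and is no camera call; for the wrist camera it gives the pose at the moment of the call.
- hand_in(): hands the job in; it is judged then, once.
Trained networks look in the newest picture that a camera, given by its name, has taken for a name from the list of things; names that differ only in an ending like _2 or _b are one class to them, and where a whole thing is asked for, a point or a joint stands for the part that bears it (a point fixed in the world has none). Each returns a list of dicts, best first, with "score" (0 to 1); they miss things now and then, are a little off and sometimes report something else, mostly with a low value. They report only what shows in the picture. A call takes as long as a camera call.
- search_frame(query, camera): "at" ([row, column] in pixels, amid what is visible of it).
The state is a dict: "time": time; "qpos": joint angles; "dq": joint speeds; "effort": joint torques, N m; "tcp_pos": TCP position; "tcp_rot": TCP orientation; "ft_force": force on the tool from outside, world axes, zero at the start; "moment": the same for the moment, N m; "gripper_width": finger opening in mm; "grasp_force": force on a finger pad.
Only numpy, scipy, OpenCV 4.12 (cv2) and the standard library are available. Lean on these libraries where they do the work, as an engineer would, in place of code of your own. Each camera call takes 0.05 s, during which the arm holds its last target. There are 200 camera calls.

## Task

On the test-bench table, free both doors of the dark red switch cabinet: first swing its wide door, the one with the steel bar handle, well open towards you, to about 75 degrees or more. Then push the yellow tab of the flush bolt on the narrow door, which the wide door's grey cover hid, all the way down so that the bolt is drawn, and leave the wide door standing open.

Things in the scene. Friction and masses are not known exactly. Their poses are not given: they have to be found in the camera images.
- active_door (a joint): Wide right-hand (active) door of the dark red cabinet (300 wide, 180 deep, 250 mm high, fixed, facing the robot): rad, 0 shut, grows as it swings towards the robot, counter-clockwise from above, stop 1.9. Starts shut or barely ajar. Upright hinge at its right edge, friction 0.12 N m, stays where left. Door 180 mm wide, 61 to 233 mm above the table. The grey box beside is a bystander.
- active_handle (a point): On the door's handle, an upright steel bar 12 mm thick, free from 194 to 245 mm above the table; point on its centre line at 220 mm, moving with the door. z up, x square to the door face (40 mm along +x), y from hinge to free edge. Hinge line: 40 mm along +x, 112 mm along -y. The door's grey cover over the bolt spans 60 to 105 mm along +y, out as far as the bar, up to 232 mm high.
- flush_bolt (a joint): Flush bolt of the narrow left-hand (passive) door, m: 0 up, bolted into the cabinet's head; grows as its tab is pushed straight down, end stop at 0.022, drawn beyond 0.015. Pushing takes 4 to 5 N; it stays where it is left.
- bolt_tab (a point): Centre of the top of the bolt's yellow tab, which juts 32 mm from the narrow door's face, 24 mm wide, 10 mm thick, 18 mm left of the gap between the doors; point 19 mm before the face, 225 mm above the table when up, moving down with the bolt. z up, x square into the cabinet, y left along its front. The wide door's grey cover hides it from front and above until that door is opened.

How it is judged (in metres and radians):
On the way, in this order (a step that is already met when the one before it is completed fails the run):
1. the wide active door is swung at least 60 degrees open while the flush bolt is still up (value of joint active_door above 1.05 rad and value of joint flush_bolt below 0.008 m), for 0.2 s.
2. the passive door's flush bolt is pushed down out of the cabinet's head (value of joint flush_bolt above 0.015 m), for 0.2 s.
At the end, for the whole second after the job is handed in: The active door stands still at least 60 degrees (1.05 rad) open and the flush bolt is at least 15 mm down (value of joint active_door above 1.05 rad and value of joint flush_bolt above 0.015 m and velocity of joint active_door between -0.1 and 0.1 rad/s); the robot touches nothing.
It fails at once if the flush bolt is pushed down before the active door is open (value of joint active_door below 0.8 rad and value of joint flush_bolt above 0.012 m).
It also fails if it takes over 45 s, if anything falls off the work surface, if the arm or the gripper's body presses on something with over 40 N, if the wrist force passes 120 N, or if a joint passes its speed limit or range.

## Working session

There is one attempt and no reset: what is moved stays moved. The work goes in short steps, Python scripts to look and compute and a tool call to move; the robot and the scene stay as the last step left them, time stands still between calls to the robot, and variables do not carry over. Pictures are saved under pics/ and viewed, at most 10 in all, crops included, and the job is handed in when it is done.

Besides the shell and the picture viewer there is one more tool, called after "Emit:" as name(argument=value, ...) on one line, values as JSON. step_arm: Moves the arm, as the interface text tells. Its arguments: {"type":"object","properties":{"slide":{"type":"array","items":{"type":"array","items":{"type":"number","minimum":-1,"maximum":1}}},"angular":{"type":"array","items":{"type":"array","items":{"type":"number","minimum":-1,"maximum":1}}},"fingers":{"type":"array","items":{"type":"number"}},"grip_force":{"type":"number"}},"required":["slide","angular","fingers"]}

```bash
mkdir -p pics; cat > h.py <<'E'
import numpy as np, cv2
from plant import *
def ray(cam,rc):
    c=get_calibration(cam);f=200/np.tan(np.radians(c["vertical_fov"]/2));E=np.array(c["extrinsics"])
    d=E[:3,:3]@np.array([(rc[1]-c["cx"])/f,-(rc[0]-c["cy"])/f,-1]);return E[:3,3],d/np.linalg.norm(d)
def atz(cam,rc,z):
    o,d=ray(cam,rc);return o+d*(z-o[2])/d[2]
def tri(rays):
    A=sum(np.eye(3)-np.outer(d,d) for o,d in rays);b=sum((np.eye(3)-np.outer(d,d))@o for o,d in rays);return np.linalg.solve(A,b)
E
python3 - <<'E'
from h import *
np.set_printoptions(precision=1,suppress=True)
print(pinch_z if not callable(pinch_z) else pinch_z())
ims=[]
for c in("scene","side","wrist"):
    im=capture(c);ims.append(im);cal=get_calibration(c);print(c,cal["vertical_fov"],[k for k in cal],np.array(cal["extrinsics"])[:3].tolist())
    for q in("active_handle","active_door","bolt_tab"):
        print(q,[(np.round(r["at"]),round(r["score"],2)) for r in search_frame(q,c)[:3]])
for n,i in zip("abc",ims): cv2.imwrite(f"pics/{n}.png",i)
print(read_state()["tcp_rot"])
E
```

```text
18.700000000000003
scene 53.353723466949084 ['vertical_fov', 'cx', 'cy', 'extrinsics'] [[0.8792804961272878, 0.3551883948568029, -0.3173436832350669, 365.12551396977796], [-0.47613982448071623, 0.6729773260548281, -0.5660321423378414, -458.00143653017136], [0.01251705530959034, 0.6488009885744176, 0.7608551771206101, 711.2214300345976]]
active_handle [(array([149., 262.]), 0.7)]
active_door [(array([148., 264.]), 0.77)]
bolt_tab []
side 48.77156094869416 ['vertical_fov', 'cx', 'cy', 'extrinsics'] [[0.294932965255636, -0.9088773403318864, 0.2948839199358861, 846.417242056416], [0.9555177994092149, 0.2803654817474284, -0.0915474284548933, -131.09067974321482], [0.0005301110159122989, 0.3087671887940308, 0.951137499053918, 969.5114098534876]]
active_handle [(array([124., 443.]), 0.9)]
active_door [(array([124., 445.]), 0.83)]
bolt_tab []
wrist 61.49781774447693 ['vertical_fov', 'cx', 'cy', 'extrinsics'] [[0.4227300486952706, 0.8617215484026052, 0.2805980736724815, 336.21838591958937], [-0.9062556305279571, 0.4020234164169212, 0.13068245784663782, -532.1161352282544], [-0.0001951062931550266, -0.30953698595011236, 0.9508873835856962, 372.58625834438027]]
active_handle []
active_door []
bolt_tab []
[[ 0.9  0.4  0. ]
 [ 0.4 -0.9 -0. ]
 [ 0.   0.  -1. ]]
```

View pics/a.png

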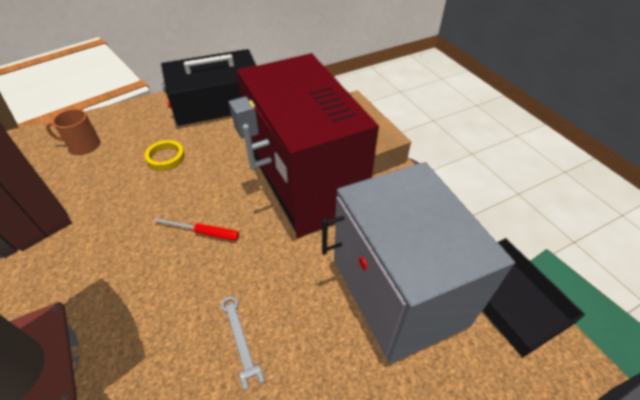

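View pics/b.png

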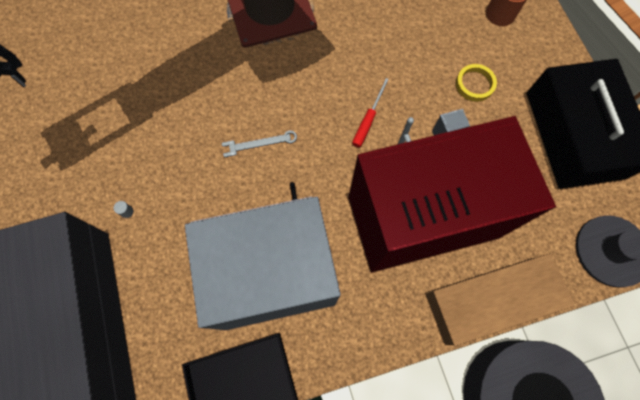

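The pictures show the dark red cabinet with its front towards the robot. In the scene view its top front corners are at about (68,238) and (150,277), and the bar's top is at (127,247). In the side view the front corners are at (117,517) and (155,360), the bar's top is at (118,410), and the grey cover is at (120,453).

```bash
python3 - <<'E'
from h import *
np.set_printoptions(precision=1,suppress=True)
S={"FL":(68,238),"BL":(57,312),"BR":(125,377),"FR":(150,277)};D={"FL":(117,517),"FR":(155,360),"BL":(207,554),"BR":(250,388)}
for k in S: print(k,atz("scene",S[k],250),atz("side",D[k],250))
print("bar top",atz("scene",(127,248),245),atz("side",(119,410),245))
print("handle",tri([ray("scene",(149,262)),ray("side",(124,443))]))
q=atz("side",(155,360),250)-atz("side",(117,517),250);print(np.degrees(np.arctan2(q[1],q[0])))
E
```

```text
FL [585.4 335.7 250. ] [584.8 333.6 250. ]
BL [750.9 304.  250. ] [759.8 320.3 250. ]
BR [744.9  26.3 250. ] [746.2  24.8 250. ]
FR [550.4  48.1 250. ] [571.5  35.8 250. ]
bar top [530.9 138.2 245. ] [528.9 147.7 245. ]
handle [547.9 211.5 156.3]
-92.54135618546637
```

Emit:
step_arm(slide=[[0,0,-0.5],[0.4,-0.4,-1],[0.7,-0.7,-1],[1,-1,-1],[1,-1,-1]], angular=[[0,0,0],[0,0,0],[0,0,0],[0,0,0],[0,0,0]], fingers=[0.45,0.45,0.45,0.45,0.45])

```text
time: 1.23
tcp_pos: [323.5, -404.2, 352.8]
tcp_rot: [[0.905, 0.426, 0.002], [0.426, -0.905, -0.002], [0.001, 0.002, -1.0]]
ft_force: [0.1, 0.1, -0.9]
gripper_width: 38.4
grasp_force: 0.0
```

Emit:
step_arm(slide=[[0.35,-0.35,0],[0.7,-0.7,0],[1,-1,0],[1,-1,0]], angular=[[0,0,0],[0,0,0],[0,0,0],[0,0,0]], fingers=[0.45,0.45,0.45,0.45])

```text
time: 1.72
tcp_pos: [381.0, -245.9, 351.7]
tcp_rot: [[0.905, 0.426, 0.001], [0.426, -0.905, -0.0], [0.001, 0.001, -1.0]]
ft_force: [0.1, -0.1, -0.3]
gripper_width: 38.5
grasp_force: 0.0
```

Emit:
step_arm(slide=[[0.35,-0.35,0],[0.7,-0.7,0],[1,-1,0],[1,-1,0]], angular=[[0,0,0],[0,0,0],[0,0,0],[0,0,0]], fingers=[0.45,0.45,0.45,0.45])

```text
time: 2.22
tcp_pos: [439.1, -87.1, 351.2]
tcp_rot: [[0.905, 0.426, -0.0], [0.426, -0.905, 0.0], [0.0, -0.0, -1.0]]
ft_force: [-0.1, -0.5, 0.1]
gripper_width: 38.3
grasp_force: 0.0
```

Emit:
step_arm(slide=[[0.35,-0.35,0],[0.7,-0.7,0],[1,-1,0],[1,-1,0]], angular=[[0,0,-0.3],[0,0,-0.6],[0,0,-1],[0,0,-1]], fingers=[0.45,0.45,0.45,0.45])

```text
time: 2.72
tcp_pos: [497.4, 71.6, 350.6]
tcp_rot: [[0.571, 0.821, -0.001], [0.821, -0.571, -0.0], [-0.001, -0.001, -1.0]]
ft_force: [0.4, 0.0, 0.3]
gripper_width: 38.7
grasp_force: 0.0
```

Emit:
step_arm(slide=[[0.3,-0.06,0],[0.65,-0.12,0],[0.65,-0.12,0],[0.65,-0.12,0]], angular=[[0,0,-0.3],[0,0,-0.6],[0,0,-1],[0,0,-1]], fingers=[0.45,0.45,0.45,0.45])

```text
time: 3.22
tcp_pos: [530.0, 140.9, 350.8]
tcp_rot: [[0.091, 0.996, -0.001], [0.996, -0.091, -0.001], [-0.001, -0.001, -1.0]]
ft_force: [-0.4, 0.5, 0.0]
gripper_width: 38.5
grasp_force: 0.0
```

```bash
python3 - <<'E'
from h import *
im=capture("wrist");cv2.imwrite("pics/w1.png",im);print(search_frame("active_handle","wrist")[:2],search_frame("active_door","wrist")[:2])
print(get_calibration("wrist"))
E
```

```text
[{'at': [113.8, 354.0], 'score': 0.6}] []
{'vertical_fov': 61.49781774447693, 'cx': 319.4148462398395, 'cy': 201.34360491737087, 'extrinsics': array([[ 9.95702878e-01,  8.80591161e-02,  2.86595519e-02,
         5.37455313e+02],
       [-9.26054829e-02,  9.46656210e-01,  3.08652305e-01,
         2.21550813e+02],
       [ 4.89063320e-05, -3.09980020e-01,  9.50743070e-01,
         4.92626573e+02],
       [ 0.00000000e+00,  0.00000000e+00,  0.00000000e+00,
         1.00000000e+00]])}
```

View pics/w1.png

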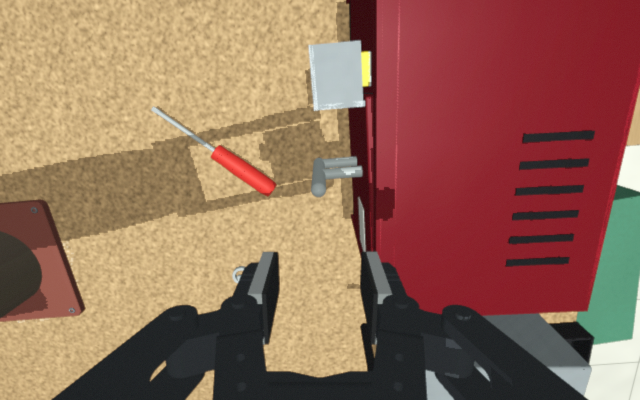

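The wrist view shows the bar with its top end at about (187,319) and its posts running right to the door. The grey cover is at about (75,337), with the yellow tab peeking out behind it at (70,366). The red cabinet top's front edge runs near columns 365–378.

```bash
python3 - <<'E'
from h import *
np.set_printoptions(precision=1,suppress=True)
for n,p,z in [("bar",(187,319),245),("coverTL",(45,310),232),("coverBL",(110,316),232),("coverTR",(41,361),232),("coverBR",(104,364),232),("tab",(68,368),225),("edge0",(5,378),250),("edge1",(250,374),250),("edge1b",(318,375),250)]: print(n,atz("wrist",p,z))
print(tri([ray("wrist",(113.8,354)),ray("scene",(149,262)),ray("side",(124,443))]))
# grey box top-left-front corners in side/scene for height guess
print(tri([ray("side",(198,319)),ray("scene",(166,427))]), tri([ray("side",(224,188)),ray("scene",(300,405))]),tri([ray("scene",(195,338)),ray("side",(224,188))]))
print(tri([ray("scene",(222,326)),ray("side",(184,293))]))
E
```

```text
bar [530.7 152.7 245. ]
coverTL [533.7 253.5 232. ]
coverBL [533.7 208.8 232. ]
coverTR [569.8 252.7 232. ]
coverBR [569.7 209.8 232. ]
tab [574.9 234.9 225. ]
edge0 [579.5 270.4 250. ]
edge1 [569.7  98.2 250. ]
edge1b [567.8  33.8 250. ]
[555.4 202.2 168. ]
[ 678.8 -110.9  326. ] [ 593.2 -285.6  218.5] [ 587.4 -221.2  350.8]
[570.3 -91.6 192.8]
```

Emit:
step_arm(slide=[[0.085,0,0.3],[0.085,0,0.6],[0.085,0,0.75],[0.085,0,0.75]], angular=[[0,0,-0.08],[0,0,-0.08],[0,0,-0.08],[0,0,-0.08]], fingers=[0.34,0.34,0.34,0.34])

```text
time: 3.88
tcp_pos: [529.6, 152.8, 260.2]
tcp_rot: [[0.048, 0.999, -0.002], [0.999, -0.048, -0.0], [-0.001, -0.002, -1.0]]
ft_force: [-0.1, -0.1, 0.3]
gripper_width: 28.9
grasp_force: 0.0
```

```bash
python3 - <<'E'
from h import *
im=capture("wrist");cv2.imwrite("pics/w2.png",im);print(read_state()["tcp_pos"])
E
```

```text
[530.43298539 153.01696427 261.83578668]
```

View pics/w2.png

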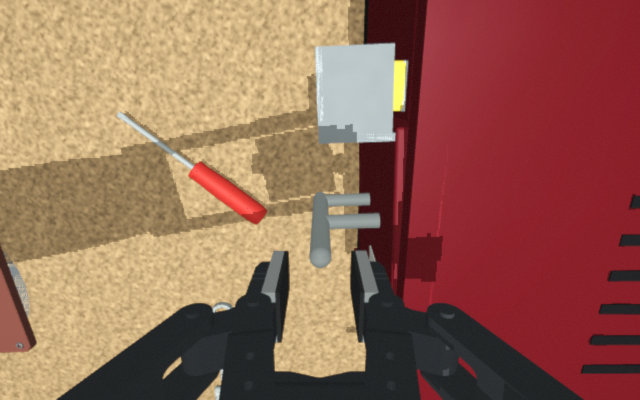

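The bar's top is at (258,320), centred between the fingers at columns 285 and 355.

```bash
python3 - <<'E'
from h import *
print(atz("wrist",(257,320),245),atz("wrist",(75,402),225),atz("wrist",(140,320),232))
E
```

```text
[531.07968603 151.21405356 245.        ] [575.96287891 239.32071113 225.        ] [533.82671973 210.15123086 232.        ]
```

Emit:
step_arm(slide=[[-0.01,0.005,0.2],[-0.01,0.005,0.4],[-0.01,0.005,0.47],[-0.01,0.005,0.47],[-0.01,0.005,0.47],[-0.01,0.005,0.47],[-0.01,0.005,0.47],[-0.01,0.005,0.47]], angular=[[0,0,0],[0,0,0],[0,0,0],[0,0,0],[0,0,0],[0,0,0],[0,0,0],[0,0,0]], fingers=[0.34,0.34,0.34,0.34,0,0,0,0], grip_force=25)

```text
time: 4.92
tcp_pos: [531.6, 152.6, 206.6]
tcp_rot: [[0.046, 0.999, 0.003], [0.999, -0.046, 0.001], [0.001, 0.003, -1.0]]
ft_force: [-0.1, 0.4, 5.7]
gripper_width: 11.2
grasp_force: 25.5
```

```bash
cat > arc.py <<'E'
from h import *
# planned arc: from tcp p (current yaw from rot) about hinge, steps deg; prints slide/ang shares
import sys
H=np.array([float(sys.argv[1]),float(sys.argv[2])]);tot=float(sys.argv[3]);n=int(sys.argv[4])
s=read_state();p=np.array(s["tcp_pos"])[:2];R=np.array(s["tcp_rot"])[:2,:2];print(p,s["ft_force"],s["gripper_width"])
for i in range(1,n+1):
    a=np.radians(tot*i/n);Q=np.array([[np.cos(a),-np.sin(a)],[np.sin(a),np.cos(a)]])
    d=R.T@(H+Q@(p-H)-p)/120;print(np.round(d,3),round(-tot*i/n/30,3), np.round(H+Q@(p-H)))
E
python3 arc.py 565.7 37.2 30 6
```

```text
[531.58093892 152.58414069] [-0.1397613   0.41854713  5.71461425] 11.19033397559303
[-0.032 -0.081] -0.167 [522. 149.]
[-0.071 -0.16 ] -0.333 [512. 145.]
[-0.117 -0.234] -0.5 [503. 140.]
[-0.169 -0.304] -0.667 [494. 134.]
[-0.227 -0.37 ] -0.833 [486. 127.]
[-0.291 -0.43 ] -1.0 [478. 120.]
```

Emit:
step_arm(slide=[[-0.014,-0.04,0],[-0.032,-0.08,0],[-0.05,-0.12,0],[-0.071,-0.16,0],[-0.093,-0.198,0],[-0.117,-0.234,0],[-0.142,-0.27,0],[-0.169,-0.304,0],[-0.197,-0.338,0],[-0.227,-0.37,0],[-0.258,-0.4,0],[-0.29,-0.43,0],[-0.29,-0.43,0]], angular=[[0,0,-0.083],[0,0,-0.167],[0,0,-0.25],[0,0,-0.333],[0,0,-0.417],[0,0,-0.5],[0,0,-0.583],[0,0,-0.667],[0,0,-0.75],[0,0,-0.833],[0,0,-0.917],[0,0,-1],[0,0,-1]], fingers=[0,0,0,0,0,0,0,0,0,0,0,0,0])

```text
time: 6.55
tcp_pos: [478.6, 119.3, 206.5]
tcp_rot: [[-0.46, 0.888, 0.003], [0.888, 0.46, -0.001], [-0.002, 0.002, -1.0]]
ft_force: [-0.2, -0.6, 6.5]
gripper_width: 10.8
grasp_force: 25.6
```

```bash
python3 arc.py 565.7 37.2 30 6
```

```text
[478.59083957 119.27764812] [-0.19526496 -0.62873939  6.45584153] 10.7850882459929
[-0.032 -0.081] -0.167 [472. 111.]
[-0.072 -0.158] -0.333 [466. 103.]
[-0.118 -0.232] -0.5 [460.  94.]
[-0.17  -0.302] -0.667 [456.  85.]
[-0.228 -0.367] -0.833 [452.  75.]
[-0.291 -0.426] -1.0 [449.  65.]
```

Emit:
step_arm(slide=[[-0.014,-0.04,0],[-0.032,-0.08,0],[-0.05,-0.12,0],[-0.071,-0.16,0],[-0.093,-0.198,0],[-0.117,-0.234,0],[-0.142,-0.27,0],[-0.169,-0.304,0],[-0.197,-0.338,0],[-0.227,-0.37,0],[-0.258,-0.4,0],[-0.29,-0.43,0],[-0.29,-0.43,0]], angular=[[0,0,-0.083],[0,0,-0.167],[0,0,-0.25],[0,0,-0.333],[0,0,-0.417],[0,0,-0.5],[0,0,-0.583],[0,0,-0.667],[0,0,-0.75],[0,0,-0.833],[0,0,-0.917],[0,0,-1],[0,0,-1]], fingers=[0,0,0,0,0,0,0,0,0,0,0,0,0])

```text
time: 8.18
tcp_pos: [448.8, 64.5, 206.5]
tcp_rot: [[-0.842, 0.54, 0.003], [0.54, 0.842, -0.001], [-0.003, 0.001, -1.0]]
ft_force: [-0.2, -1.5, 6.5]
gripper_width: 11.2
grasp_force: 25.6
```

Emit:
step_arm(slide=[[-0.014,-0.04,0],[-0.032,-0.08,0],[-0.05,-0.12,0],[-0.071,-0.16,0],[-0.093,-0.198,0],[-0.117,-0.234,0],[-0.142,-0.27,0],[-0.169,-0.304,0],[-0.197,-0.338,0],[-0.227,-0.37,0],[-0.227,-0.37,0]], angular=[[0,0,-0.083],[0,0,-0.167],[0,0,-0.25],[0,0,-0.333],[0,0,-0.417],[0,0,-0.5],[0,0,-0.583],[0,0,-0.667],[0,0,-0.75],[0,0,-0.833],[0,0,-0.833]], fingers=[0,0,0,0,0,0,0,0,0,0,0])

```text
time: 9.55
tcp_pos: [447.4, 12.0, 206.5]
tcp_rot: [[-0.991, 0.134, 0.002], [0.134, 0.991, -0.002], [-0.002, -0.002, -1.0]]
ft_force: [-3.2, -2.9, 7.3]
gripper_width: 10.8
grasp_force: 25.8
```

Emit:
step_arm(slide=[[0,0,0],[0,0,0],[0,0,0],[0,0,-0.25],[0,0,-0.6],[0,0,-0.9],[0,0,-0.9]], angular=[[0,0,0],[0,0,0],[0,0,0],[0,0,0],[0,0,0],[0,0,0],[0,0,0]], fingers=[0.34,0.34,0.34,0.34,0.34,0.34,0.34])

```text
time: 10.42
tcp_pos: [448.4, 13.0, 316.2]
tcp_rot: [[-0.991, 0.133, 0.006], [0.133, 0.991, -0.001], [-0.006, -0.0, -1.0]]
ft_force: [0.4, 0.0, 0.5]
gripper_width: 29.0
grasp_force: 0.0
```

Emit:
step_arm(slide=[[0,0.4,0],[-0.2,0.8,0],[-0.35,1,0],[-0.35,1,0]], angular=[[0,0,0],[0,0,0],[0,0,0],[0,0,0]], fingers=[0,0,0,0])

```text
time: 10.92
tcp_pos: [504.3, 127.8, 310.8]
tcp_rot: [[-0.991, 0.13, -0.003], [0.13, 0.991, -0.0], [0.003, -0.001, -1.0]]
ft_force: [0.1, -0.1, -0.8]
gripper_width: -0.2
grasp_force: 0.0
```

Emit:
step_arm(slide=[[0,0.4,0],[-0.2,0.8,0],[-0.35,1,0],[-0.35,1,0],[-0.35,1,0]], angular=[[0,0,0],[0,0,0],[0,0,-0.15],[0,0,-0.15],[0,0,-0.15]], fingers=[0,0,0,0,0])

```text
time: 11.55
tcp_pos: [561.2, 238.8, 312.1]
tcp_rot: [[-0.998, 0.056, -0.002], [0.056, 0.998, -0.001], [0.002, -0.001, -1.0]]
ft_force: [-0.2, -0.6, -0.1]
gripper_width: -0.2
grasp_force: 0.0
```

```bash
python3 - <<'E'
from h import *
im=capture("wrist");cv2.imwrite("pics/w3.png",im)
for q in ("bolt_tab","flush_bolt"):
  for r in search_frame(q,"wrist")[:2]: print(q,r,atz("wrist",r["at"],225))
s=read_state();print(s["tcp_pos"],s["tcp_rot"],s["gripper_width"])
E
```

```text
bolt_tab {'at': [204.8, 312.0], 'score': 0.97} [559.33191007 234.46207316 225.        ]
flush_bolt {'at': [204.2, 309.0], 'score': 0.96} [559.00169695 232.43884149 225.        ]
[561.50731192 238.80785097 313.07624792] [[-9.98412675e-01  5.63216596e-02 -2.11793932e-05]
 [ 5.63216628e-02  9.98412655e-01 -2.00730555e-04]
 [ 9.84029617e-06 -2.01604789e-04 -9.99999980e-01]] -0.05561087660358668
```

View pics/w3.png

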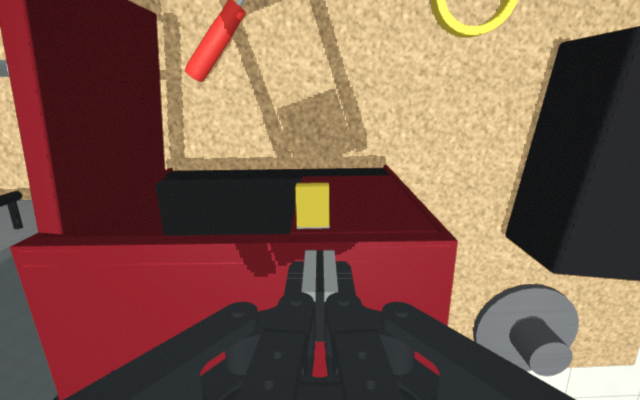

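The yellow tab is fully in view at (205,312) with nothing over it, and the wide door stands open at the left of the picture.

Emit:
step_arm(slide=[[0.06,-0.04,0.25],[0.06,-0.04,0.5],[0.06,-0.04,0.65],[0.06,-0.04,0.65]], angular=[[0,0,0],[0,0,0],[0,0,0],[0,0,0]], fingers=[0,0,0,0])

```text
time: 12.2
tcp_pos: [553.6, 234.9, 233.6]
tcp_rot: [[-0.998, 0.055, -0.003], [0.055, 0.998, -0.001], [0.003, -0.001, -1.0]]
ft_force: [0.8, -0.4, 0.3]
gripper_width: -0.1
grasp_force: 0.0
```

Emit:
step_arm(slide=[[0,0,0.06],[0,0,0.12],[0,0,0.18],[0,0,0.22],[0,0,0.25],[0,0,0.25],[0,0,0.25]], angular=[[0,0,0],[0,0,0],[0,0,0],[0,0,0],[0,0,0],[0,0,0],[0,0,0]], fingers=[0,0,0,0,0,0,0])

```text
time: 13.08
tcp_pos: [554.2, 235.4, 204.6]
tcp_rot: [[-0.999, 0.055, -0.001], [0.055, 0.999, -0.0], [0.001, -0.0, -1.0]]
ft_force: [0.0, 0.4, 1.5]
gripper_width: 0.3
grasp_force: 0.9
```

Emit:
step_arm(slide=[[0,0,0.015],[0,0,0.025],[0,0,0.025]], angular=[[0,0,0],[0,0,0],[0,0,0]], fingers=[0,0,0])

```text
time: 13.45
tcp_pos: [554.3, 235.4, 203.0]
tcp_rot: [[-0.999, 0.055, -0.0], [0.055, 0.999, -0.0], [0.0, -0.0, -1.0]]
ft_force: [-2.2, -0.8, 8.1]
gripper_width: 0.2
grasp_force: 4.3
```

Emit:
step_arm(slide=[[0,0,-0.3],[0,0,-0.7],[0,0,-1],[0,0,-1]], angular=[[0,0,0],[0,0,0],[0,0,0],[0,0,0]], fingers=[0,0,0,0])

```text
time: 13.95
tcp_pos: [555.5, 235.8, 325.3]
tcp_rot: [[-0.998, 0.055, 0.005], [0.055, 0.999, 0.001], [-0.005, 0.002, -1.0]]
ft_force: [-0.5, 0.4, 0.3]
gripper_width: -0.0
grasp_force: 0.0
```

```bash
python3 - <<'E'
from h import *
im=capture("wrist");cv2.imwrite("pics/w4.png",im)
o,_=ray("wrist",(200,320));print(search_frame("bolt_tab","wrist")[:1],read_state()["tcp_pos"])
E
```

```text
[] [553.97752283 235.38044262 320.90205195]
```

View pics/w4.png

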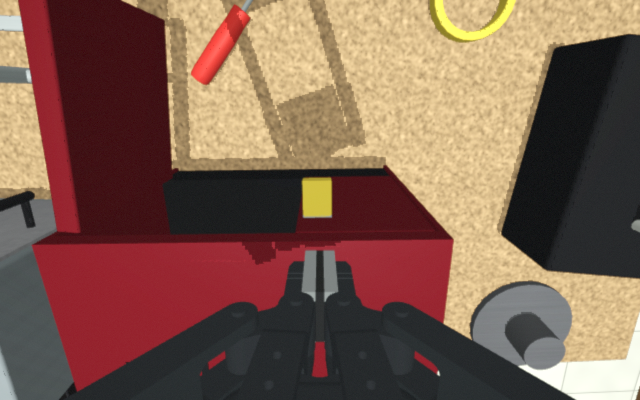

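The tab at (198,317) now looks smaller (about 29 px wide against 34), so it has moved down. The wide door is still open and the gripper is clear.

```bash
python3 -c "
from plant import *
print(hand_in())"
```

```text
the job is handed in; nothing more can be done
None
```

The job is handed in: the wide door stands about 85° open, the bolt tab is pushed down to its end stop (about 22 mm), and the gripper is clear; the hand-in returned no verdict.

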